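# Load the leak-detector probes into the test dock and start the test

## Task

Get the leak-detector probes tested: lift the dust cover off the test dock and stand it on its grey pad, then, working in the order red, yellow, green (one of them may be missing today), pull each probe straight out through the open front of its spring clip (not up) and seat it nose-down, fully home, in the cup of its own colour, rock it about five degrees in the taper to be sure it is not stuck, and let it settle fully home and upright again before going on to the next. When every probe is in, press the blue start button right down; at the end the probes stand home in their cups and the cover is still on its pad, and the other things on the bench are to be left where they are.

Things in the scene. Friction and masses are not known exactly. Their poses are not given: they have to be found in the camera images.
- probe_red: leak-detector hand probe with red band and cap, 0.14 kg, may be absent; origin at the centre of its flat nose tip, z up the probe. From the tip up: metal nose cone 10 mm wide at the tip, 40 mm at 30 mm; black body 40 mm wide from 30 to 105 mm; grip 30 mm wide from 105 to 162 mm, grey with a coloured cap. Starts upright, nose down, in a clip of the rack
- probe_yellow: leak-detector hand probe with yellow band and cap, 0.14 kg, may be absent; origin at the centre of its flat nose tip, z up the probe. From the tip up: metal nose cone 10 mm wide at the tip, 40 mm at 30 mm; black body 40 mm wide from 30 to 105 mm; grip 30 mm wide from 105 to 162 mm, grey with a coloured cap. Starts upright, nose down, in a clip of the rack
- probe_green: leak-detector hand probe with green band and cap, 0.14 kg, may be absent; origin at the centre of its flat nose tip, z up the probe. From the tip up: metal nose cone 10 mm wide at the tip, 40 mm at 30 mm; black body 40 mm wide from 30 to 105 mm; grip 30 mm wide from 105 to 162 mm, grey with a coloured cap. Starts upright, nose down, in a clip of the rack
- cup_red (a point): slick tapered cup with the red ring: point on its axis where the probe's nose tip rests when fully home, 42 mm above the bench, z up. Bore 12 mm wide 2 mm above this point, 42 mm wide at the rim 32 mm above it. To rock a probe 5 degrees, raise it 4 to 6 mm first; its tip must stay under 15 mm above this point and within 10 mm of the axis
- cup_yellow (a point): slick tapered cup with the yellow ring: point on its axis where the probe's nose tip rests when fully home, 42 mm above the bench, z up. Bore 12 mm wide 2 mm above this point, 42 mm wide at the rim 32 mm above it. To rock a probe 5 degrees, raise it 4 to 6 mm first; its tip must stay under 15 mm above this point and within 10 mm of the axis
- cup_green (a point): slick tapered cup with the green ring: point on its axis where the probe's nose tip rests when fully home, 42 mm above the bench, z up. Bore 12 mm wide 2 mm above this point, 42 mm wide at the rim 32 mm above it. To rock a probe 5 degrees, raise it 4 to 6 mm first; its tip must stay under 15 mm above this point and within 10 mm of the axis
- rack: white fixed rack; origin below the middle clip on the bench, y along the row, z up. Steel C-clips at y = +75, 0 and -75 mm, x = 0, open to -x; they hold a probe's body 89 to 105 mm above the bench, its tip on the foot plate (8 mm). Pulled along -x a probe resists with 8 to 16 N, snaps free after 20 mm and is clear after 55 mm. Back panel 106 mm high at x = 40 mm; foot plate to x = -40 mm
- dock: white test dock, fixed, 140 mm (x) by 350 mm (y) by 36 mm high, origin at the centre of its underside, z up; cups in a row at x = +20 mm and y = -40 (red), +30 (yellow) and +100 mm (green), 56 mm wide outside, rims 74 mm above the bench; start button at x = +20, y = -145 mm
- start (a joint): travel of the blue start button, 0 = up, 0.006 m = fully down (5 N), it springs back
- start_top (a point): centre of the top face of the blue round start button, 32 mm wide, pressed straight down; it stands in a black collar 12 mm high on the dock
- cover: grey dust cover, loose hood 82 mm (x) by 222 mm (y), 46 mm high, open below, 0.22 kg, origin at the centre of its underside, z up; on top in the middle an orange rib handle 16 mm wide (x), 80 mm long (y), from 46 to 76 mm above the origin. Starts on the dock's deck (36 mm up) over the cups: lift it 45 mm straight up to clear them. It may get knocked aside
- pad: grey pad for the cover, fixed, 130 mm (x) by 270 mm (y), 3 mm thick, origin at the centre of its underside, y along its long side; the cover's long side goes along the pad's
- housing_a: black sensor housing, upright cylinder 58 mm wide and 70 mm high, not part of the job; origin at the centre of its underside
- housing_b: black sensor housing, upright cylinder 58 mm wide and 70 mm high, not part of the job; origin at the centre of its underside
- tape: roll of paper tape lying flat, 90 mm wide, 24 mm high, not part of the job; origin at the centre of its underside
- screwdriver: yellow screwdriver, 190 mm long, lying on the bench along its x, not part of the job; origin under its middle
- flask: dark steel drinking flask, upright, 68 mm wide, 150 mm high, not part of the job; origin at the centre of its underside
- parts_tray: black parts tray 110 by 160 mm, 35 mm high, not part of the job; origin at the centre of its underside
Mind the look-alikes: they are no part of the job. What is shaped like the cover but pink is not meant.

How it is judged:
On the way, in this order (a step that is already met when the one before it is completed fails the run):
1. the dust cover is off the dock and stands on its pad, let go (x of cover in the frame of pad between -0.045 and 0.045 m and y of cover in the frame of pad between -0.045 and 0.045 m and z of cover in the frame of pad below 0.01 m and angle between cover's own z axis and vertical below 0.06 rad and contact force between the fingers and cover below 0.5 N), for 0.2 s.
2. the red probe is fully home and upright in the red cup, and so are those before it (z of probe_red in the frame of cup_red below 0.003 m and horizontal distance between probe_red and cup_red below 0.004 m and angle between probe_red's own z axis and vertical below 0.035 rad), for 0.2 s.
3. the red probe is rocked more than 3 degrees in its cup, nose still in the taper (angle between probe_red's own z axis and vertical above 0.05 rad and z of probe_red in the frame of cup_red below 0.015 m and horizontal distance between probe_red and cup_red below 0.01 m), for 0.05 s.
4. the yellow probe is fully home and upright in the yellow cup, and so are those before it (all of step 2 and z of probe_yellow in the frame of cup_yellow below 0.003 m and horizontal distance between probe_yellow and cup_yellow below 0.004 m and angle between probe_yellow's own z axis and vertical below 0.035 rad), for 0.2 s.
5. the yellow probe is rocked more than 3 degrees in its cup, nose still in the taper (angle between probe_yellow's own z axis and vertical above 0.05 rad and z of probe_yellow in the frame of cup_yellow below 0.015 m and horizontal distance between probe_yellow and cup_yellow below 0.01 m), for 0.05 s.
6. the green probe is fully home and upright in the green cup, and so are those before it (all of step 4 and z of probe_green in the frame of cup_green below 0.003 m and horizontal distance between probe_green and cup_green below 0.004 m and angle between probe_green's own z axis and vertical below 0.035 rad), for 0.2 s.
7. the green probe is rocked more than 3 degrees in its cup, nose still in the taper (angle between probe_green's own z axis and vertical above 0.05 rad and z of probe_green in the frame of cup_green below 0.015 m and horizontal distance between probe_green and cup_green below 0.01 m), for 0.05 s.
8. the start button is pressed with every probe fully home and let go (all of step 6 and contact force between the fingers and probe_red below 0.5 N and contact force between the fingers and probe_yellow below 0.5 N and contact force between the fingers and probe_green below 0.5 N and value of joint start above 0.0045 m), for 0.05 s.
At the end, for the whole second after the job is handed in: every probe present stands in the cup of its own colour, nose tip within 3 mm of the home height and 4 mm of the axis, within 2 degrees of upright, at rest; the dust cover stands level on its pad, its centre within 45 mm of the pad's centre along each side; the start button has sprung back up (all of step 6 and x of cover in the frame of pad between -0.045 and 0.045 m and y of cover in the frame of pad between -0.045 and 0.045 m and z of cover in the frame of pad below 0.01 m and angle between cover's own z axis and vertical below 0.06 rad and linear speed of each of probe_red, probe_yellow, probe_green, cover below 0.02 m/s and value of joint start below 0.002 m); the robot touches nothing.
It fails at once if another thing on the bench is pushed more than 40 mm from its place (distance of any of housing_a, housing_b, tape, screwdriver, flask, parts_tray from where it was at the start of the episode above 0.04 m).
It fails at once if a probe is drawn up lengthwise through its clip instead of out to the front ((x of probe_red in the frame of rack between -0.02 and 0.03 m and y of probe_red in the frame of rack between -0.11 and 0.11 m and z of probe_red in the frame of rack between 0.03 and 0.11 m) or (x of probe_yellow in the frame of rack between -0.02 and 0.03 m and y of probe_yellow in the frame of rack between -0.11 and 0.11 m and z of probe_yellow in the frame of rack between 0.03 and 0.11 m) or (x of probe_green in the frame of rack between -0.02 and 0.03 m and y of probe_green in the frame of rack between -0.11 and 0.11 m and z of probe_green in the frame of rack between 0.03 and 0.11 m)).
Of probe_red, probe_yellow, probe_green only 2 to 3 are there at a start; the rules pass over those that are not, and their reading is None.
At some moment in a run one of cover may be knocked a few centimetres aside while the robot is not near it.
It also fails if it takes over 210 s, if anything falls off the work surface, if the arm or the gripper's body presses on something with over 40 N, if the wrist force passes 120 N, or if a joint passes its speed limit or range.

## Robot

A 7-joint arm with a two-finger parallel gripper is mounted at the origin on the work surface. World frame = base frame: x ahead of the robot, y to its left, z up, the work surface at z = 0. Lengths are in m, angles in rad, forces in N, time in s.
With the tool pointing down it reaches from about 0.425 to 0.925 m from the base axis. Payload 6.8 kg.
Tool frame: the origin (TCP) lies midway between the tips of the shut fingers; the grasp point (between the pads) lies 19 mm behind it; z points along the fingers, y is the line along which they close (so a half turn about z gives the same grasp; the last joint's range is limited). The gripper opens to 85 mm and grips with 20 to 120 N. Pads are 22 mm wide; open, the fingers measure 114 mm over their backs; the gripper's body (76 mm by 85 mm) begins 54 mm behind the grasp point. The pads swing forward as they close: fully open they stand 13 mm farther back than shut.
Start: joints at [1.076, 0.477, 0.022, 1.555, -0.011, 1.109, -0.083], TCP at [0.255, -0.625, 0.231] pointing down, gripper open.
Joint ranges: [-2.96, 2.96], [-0.34, 2.1], [-1.41, 1.46], [0.24, 2.44], [-1.37, 4.51], [0.17, 1.92], [-2.96, 2.96]. Speed limits (rad/s): [2.39, 2.39, 3.14, 3.14, 3.14, 3.14, 3.14].

## Interface

Orientations are given as a unit quaternion [w, x, y, z].
In Python, from station import bot, imaging gives the robot as it stands.
- The arm moves only by the tool move_arm, never from a script. Its argument "commands" is a list that holds one entry, the list of rows, each a list of 7 numbers: the shift along the tool's x, y, z in m, then the turn, a rotation vector about the tool's x, y, z in degrees, then the finger opening in m, from 0 to 0.0854. In form: [[[x, y, z, rx, ry, rz, grip], ...]]. A call has 1 to 20 rows; each row shifts and turns the commanded pose from where the row before left it, along the tool's axes as they then stand; what a row does not reach is not made up. A row lasts 1/8 s, in which the tool goes at most 62.5 mm and 10.7 degrees, less where a joint would pass 70% of its speed; a pose out of reach is approached as far as the arm can. A call is refused whole if a number of a shift passes 0.0625 or a number of a turn 10.7, either way. A call with a gripper value outside its range is refused whole. The fingers move at their own pace and stop on an object; "squeeze" is the grip in N (left out, the last holds). Time passes only in rows, so rows that do not move let the fingers close. It gives the time, the measured TCP pose, the force, the opening and the grip force at its end, in the units of the state.
- bot.get_obs(): the state, without advancing time (a new reading comes with each control period).
- imaging.read_camera(name): name is "scene" or "top" or "wrist"; returns the picture (400x640x3 uint8, red, green, blue); there is no depth.
- imaging.calibration(name): a dict with "intrinsics" (3x3 intrinsics, pixels), "k1" (the pictures are not rectified: a ray, as slopes to the right and down, at radius r is drawn at 1 + k1 r^2 times it, then the intrinsics apply), "extrinsics" (4x4, takes a point from camera to world coordinates); the wrist camera has in their place "mount" (4x4, takes a point from camera to tool coordinates, whose origin is the TCP and whose axes are the flange's). Camera axes: x right, y down, z forward; pixel columns grow to the right and rows downward; lengths in m; the calibration is good to about 2 mm. A picture is of the moment at which its call begins: read the wrist's pose just before it. calibration takes no time and is no camera call.
- bot.hand_in(): hands the job in; it is judged then, once.
The state is a dict: "t": time; "q": joint angles; "joint_vel": joint speeds; "joint_torque": joint torques, N m; "eef_pos": TCP position; "tool_rot": TCP orientation; "contact_force": force on the tool from outside, world axes, zero at the start; "torque": the same for the moment, N m; "gripper_width": opening from 0.0 (shut) to 1.0 (fully open); "grasp_force": force on a finger pad.
Only numpy, scipy, OpenCV 4.12 (cv2) and the standard library are available. Lean on these libraries where they do the work, as an engineer would, in place of code of your own. Each camera call takes 0.05 s, during which the arm holds its last target. There are 200 camera calls.

## Working session

There is one attempt and no reset: what is moved stays moved. The work goes in short steps, Python scripts to look and compute and a tool call to move; the robot and the scene stay as the last step left them, time stands still between calls to the robot, and variables do not carry over. Pictures are saved under pics/ and viewed, at most 14 in all, crops included, and the job is handed in when it is done.

Besides the shell and the picture viewer there is one more tool, called as name(argument=value, ...) on one line, values as JSON. move_arm: Moves the arm, as the interface text tells. Its arguments: {"type":"object","properties":{"commands":{"type":"array","items":{"type":"array","items":{"type":"array","items":{"type":"number"}}}},"squeeze":{"type":"number"}},"required":["commands"]}

```bash
mkdir -p pics
python3 - <<'E'
from station import bot, imaging
import cv2, numpy as np
for n in ("scene","top"):
    im=imaging.read_camera(n); cv2.imwrite(f"pics/{n}0.png",im[:,:,::-1])
    c=imaging.calibration(n); print(n,np.round(c["intrinsics"],1).tolist(),c["k1"],np.round(c["extrinsics"],3).tolist())
c=imaging.calibration("wrist");print(c)
o=bot.get_obs();print(o)
E
```

```text
scene [[438.4, 0.0, 322.4], [0.0, 438.4, 202.0], [0.0, 0.0, 1.0]] -0.06943612175259155 [[0.678, 0.525, -0.514, 1.081], [0.735, -0.504, 0.454, -0.565], [-0.021, -0.686, -0.728, 0.919], [0.0, 0.0, 0.0, 1.0]]
top [[416.1, 0.0, 318.6], [0.0, 416.1, 205.2], [0.0, 0.0, 1.0]] -0.0764966960215543 [[-0.021, -0.993, 0.114, 0.354], [-1.0, 0.02, -0.015, -0.021], [0.012, -0.115, -0.993, 1.254], [0.0, 0.0, 0.0, 1.0]]
{'intrinsics': array([[351.44036726,   0.        , 314.90916702],
       [  0.        , 351.44036726, 204.04607901],
       [  0.        ,   0.        ,   1.        ]]), 'k1': 0.0191513421210962, 'mount': array([[-9.02547260e-04, -9.66022358e-01, -2.58456939e-01,
         6.48657973e-02],
       [ 9.99997465e-01, -3.38700151e-04, -2.22610798e-03,
         1.35939757e-03],
       [ 2.06293067e-03, -2.58458293e-01,  9.66020215e-01,
        -1.41731130e-01],
       [ 0.00000000e+00,  0.00000000e+00,  0.00000000e+00,
         1.00000000e+00]])}
{'t': 0.1, 'q': array([ 1.07591619,  0.47771022,  0.02231076,  1.5563252 , -0.01147046,
        1.10928541, -0.08306702]), 'joint_vel': array([ 0.00238766, -0.00023899, -0.00136949, -0.00094575, -0.00065674,
       -0.00035668,  0.00144244]), 'joint_torque': array([ 3.72982773e-03, -5.97761321e+01,  1.61334302e+00, -2.81957728e+01,
        1.28129238e-02,  5.03447140e-03,  1.53069305e-05]), 'eef_pos': array([ 0.25442287, -0.62465843,  0.23043872]), 'tool_rot': array([-7.70515612e-04,  9.81348925e-01,  1.92233316e-01, -2.15760879e-04]), 'contact_force': array([-0.21998135,  0.07351922, -0.61238359]), 'torque': array([ 0.04455387,  0.0072117 , -0.00546735]), 'grasp_force': 0.0, 'gripper_width': 0.9986023783842919}
```

View pics/top0.png

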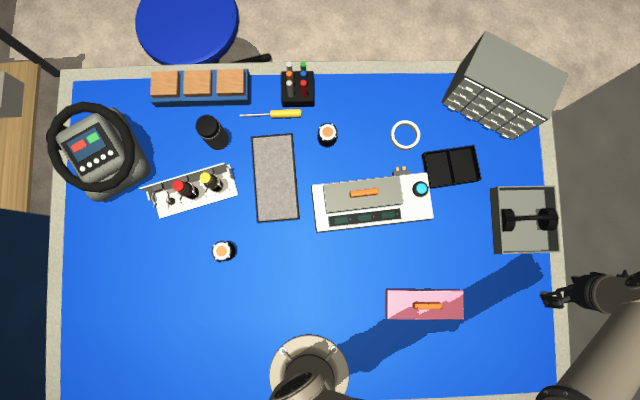

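View pics/scene0.png

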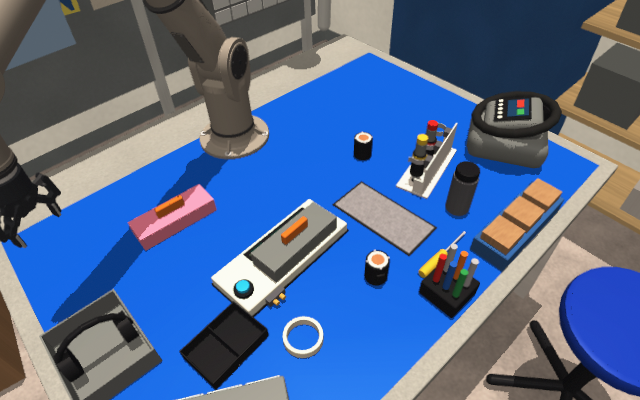

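Candidates for the cover are the grey hood with orange rib at top (365,193), and the pink decoy at (427,305). By its description, the grey one on the dock is the cover. The caps are red at (181,188) and yellow at (207,180). Red pens at (300,88) and the yellow screwdriver at (285,113) are look-alikes. The third clip, near (165,203), looks empty. The pad is at (275,178) and the button at (421,188).

```bash
cat > h.py <<'E'
from station import bot, imaging
import cv2, numpy as np
from scipy.spatial.transform import Rotation as R
def rot(o): q=o["tool_rot"]; return R.from_quat([q[1],q[2],q[3],q[0]])
def pose(name,o=None):
    c=imaging.calibration(name)
    if name!="wrist": return c,np.array(c["extrinsics"])
    T=np.eye(4); T[:3,:3]=rot(o).as_matrix(); T[:3,3]=o["eef_pos"]; return c,T@c["mount"]
def cast(name,uv,z,o=None):
    c,T=pose(name,o); K=c["intrinsics"]; k=c["k1"]
    d=(np.atleast_2d(uv)-K[:2,2])/[K[0,0],K[1,1]]; s=d.copy()
    for _ in range(20): s=d/(1+k*(s**2).sum(1,keepdims=True))
    r=np.c_[s,np.ones(len(s))]@T[:3,:3].T
    return T[:3,3]+r*((z-T[2,3])/r[:,2:3])
def snap(name,f=None):
    o=bot.get_obs(); im=imaging.read_camera(name)
    if f: cv2.imwrite(f"pics/{f}.png",im[:,:,::-1])
    return o,im
def blobs(im,lo,hi,amin=20,roi=None):
    m=cv2.inRange(cv2.cvtColor(im,cv2.COLOR_RGB2HSV),lo,hi)
    if roi: k=np.zeros_like(m); a,b,c,d=roi; k[b:d,a:c]=255; m&=k
    cs=cv2.findContours(m,cv2.RETR_EXTERNAL,cv2.CHAIN_APPROX_NONE)[0]
    return sorted([c for c in cs if cv2.contourArea(c)>=amin],key=cv2.contourArea,reverse=True)
def rectw(name,c,z,o=None):
    p=cast(name,c[:,0,:].astype(float),z,o)[:,:2]
    (cx,cy),(w,h),a=cv2.minAreaRect((p*1000).astype(np.float32))
    if w<h: a+=90
    return round(cx),round(cy),round(max(w,h)),round(min(w,h)),round(((a+90)%180)-90,1)  # long side dir deg
E
python3 - <<'E'
from h import *
o,im=snap("top")
def show(n,b,z):
    for c in b[:3]: print(n,c[:,0].mean(0).round(),rectw("top",c,z))
show("handle",blobs(im,(5,150,100),(18,255,255),40,(320,170,400,215)),.105)
show("red",blobs(im,(0,150,80),(4,255,255),20,(160,170,240,215)),.17)
show("red2",blobs(im,(172,150,80),(180,255,255),20,(160,170,240,215)),.17)
show("yel",blobs(im,(20,120,80),(35,255,255),20,(160,160,240,215)),.17)
show("pad",blobs(im,(0,0,80),(180,70,255),500,(245,125,305,230)),.003)
show("dock",blobs(im,(0,0,60),(180,90,255),1000,(305,165,440,240)),.036)
show("btn",blobs(im,(85,100,120),(100,255,255),50,(405,170,440,200)),.05)
show("rack",blobs(im,(0,0,150),(180,60,255),500,(135,150,245,225)),.008)
for n,uv in dict(flask=(208,125),ha=(327,131),hb=(223,250),tray=(451,166),tape=(405,134)).items(): print(n,cast("top",uv,.03)[0].round(3))
E
```

```text
handle [364. 192.] (520, -165, 80, 15, -84.3)
red [178. 186.] (538, 334, 32, 27, 62.8)
yel [205. 177.] (559, 262, 33, 26, 44.6)
pad [274. 177.] (588, 94, 264, 121, 3.9)
dock [373. 200.] (514, -197, 351, 166, -84.8)
btn [421. 188.] (537, -341, 30, 30, 89.0)
rack [198. 193.] (547, 338, 250, 98, -74.1)
flask [0.747 0.293 0.03 ]
ha [ 0.72  -0.069  0.03 ]
hb [0.368 0.244 0.03 ]
tray [ 0.606 -0.443  0.03 ]
tape [ 0.707 -0.306  0.03 ]
```

```bash
cat >> h.py <<'E'
def plan(x,y,z,yaw):
    "turn (rotvec deg in tool) to point down with tool x at world yaw deg, then shift in the turned tool frame (mm)"
    o=bot.get_obs(); c,s=np.cos(np.radians(yaw)),np.sin(np.radians(yaw))
    Rt=R.from_matrix(np.array([[c,s,0],[s,-c,0],[0,0,-1]]))
    print("turn",(rot(o).inv()*Rt).as_rotvec(degrees=True).round(2),"shift mm",(Rt.inv().apply(np.array([x,y,z])-o["eef_pos"])*1000).round(1),"t",round(o["t"],1))
E
python3 -c "
from h import *
plan(.52,-.165,.25,95.7)"
```

```text
turn [-7.000e-02 -5.000e-02 -7.354e+01] shift mm [431.1 309.9 -19.5] t 0.1
```

move_arm(commands=[[[0, 0, 0, 0, 0, -10.5, 0.0854], [0, 0, 0, 0, 0, -10.5, 0.0854], [0, 0, 0, 0, 0, -10.5, 0.0854], [0, 0, 0, 0, 0, -10.5, 0.0854], [0, 0, 0, 0, 0, -10.5, 0.0854], [0, 0, 0, 0, 0, -10.5, 0.0854], [0, 0, 0, 0, 0, -10.5, 0.0854]]])

```text
t: 1.02
eef_pos: [0.2545, -0.6249, 0.2309]
tool_rot: [-0.0, 0.669, 0.743, 0.0]
contact_force: [0.1, 0.6, -0.1]
gripper_width: 1.0
grasp_force: 0.0
```

move_arm(commands=[[[0.031, 0.022, -0.001, 0, 0, 0, 0.0854], [0.031, 0.022, -0.001, 0, 0, 0, 0.0854], [0.031, 0.022, -0.001, 0, 0, 0, 0.0854], [0.031, 0.022, -0.001, 0, 0, 0, 0.0854], [0.031, 0.022, -0.001, 0, 0, 0, 0.0854], [0.031, 0.022, -0.001, 0, 0, 0, 0.0854], [0.031, 0.022, -0.001, 0, 0, 0, 0.0854], [0.031, 0.022, -0.001, 0, 0, 0, 0.0854], [0.031, 0.022, -0.001, 0, 0, 0, 0.0854], [0.031, 0.022, -0.001, 0, 0, 0, 0.0854], [0.031, 0.022, -0.001, 0, 0, 0, 0.0854], [0.031, 0.022, -0.001, 0, 0, 0, 0.0854], [0.031, 0.022, -0.001, 0, 0, 0, 0.0854], [0.031, 0.022, -0.001, 0, 0, 0, 0.0854], [0, 0, 0, 0, 0, 0, 0.0854], [0, 0, 0, 0, 0, 0, 0.0854]]])

```text
t: 3.02
eef_pos: [0.5179, -0.1635, 0.245]
tool_rot: [-0.0, 0.671, 0.741, -0.0]
contact_force: [-0.2, 0.2, 0.1]
gripper_width: 0.999
grasp_force: 0.0
```

Run:
```python
from h import *
o,im=snap("wrist","w1")
print(o["eef_pos"].round(4))
for c in blobs(im,(5,150,80),(18,255,255),300)[:2]: print(c[:,0].mean(0).round(),rectw("wrist",c,.112,o))
for c in blobs(im,(85,100,100),(100,255,255),300)[:3]: print("btn",c[:,0].mean(0).round(),rectw("wrist",c,.05,o))
plan(.52,-.165,.25,95.7)
```

```text
[ 0.5179 -0.1635  0.245 ]
[319. 193.] (521, -165, 79, 15, -84.6)
[548.  95.] (682, -73, 25, 24, 55.4)
btn [318. 341.] (538, -345, 34, 33, 81.5)
turn [-0.05  0.02 -0.13] shift mm [-1.2  2.2 -5. ] t 3.1
```

View pics/w1.png

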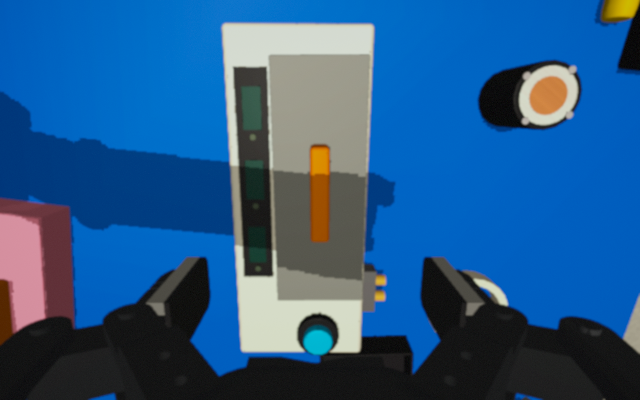

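The close crop shows the grey cover on the dock, its orange rib at (319,193), with the pink decoy at far left. Grasping it.

move_arm(commands=[[[-0.002, 0.003, 0.02, 0, 0, 0, 0.0854], [0, 0, 0.02, 0, 0, 0, 0.0854], [0, 0, 0.02, 0, 0, 0, 0.0854], [0, 0, 0.02, 0, 0, 0, 0.0854], [0, 0, 0.02, 0, 0, 0, 0.06], [0, 0, 0.02, 0, 0, 0, 0.05], [0, 0, 0.02, 0, 0, 0, 0.04], [0, 0, 0.012, 0, 0, 0, 0.04], [0, 0, 0.007, 0, 0, 0, 0.04], [0, 0, 0, 0, 0, 0, 0.0], [0, 0, 0, 0, 0, 0, 0.0], [0, 0, 0, 0, 0, 0, 0.0], [0, 0, 0, 0, 0, 0, 0.0], [0, 0, 0, 0, 0, 0, 0.0]]], squeeze=50)

```text
t: 4.82
eef_pos: [0.5218, -0.1646, 0.0867]
tool_rot: [0.0, 0.671, 0.741, 0.0]
contact_force: [-0.7, 0.5, 2.6]
gripper_width: 0.176
grasp_force: 49.5
```

move_arm(commands=[[[0, 0, -0.01, 0, 0, 0, 0], [0, 0, -0.016, 0, 0, 0, 0], [0, 0, -0.016, 0, 0, 0, 0], [0, 0, -0.016, 0, 0, 0, 0], [0, 0, -0.016, 0, 0, 0, 0], [0, 0, -0.016, 0, 0, 0, 0], [0.025, 0.009, 0, 0, 0, 0, 0], [0.025, 0.009, 0, 0, 0, 0, 0], [0.025, 0.009, 0, 0, 0, 0, 0], [0.025, 0.009, 0, 0, 0, 0, 0], [0.025, 0.009, 0, 0, 0, 0, 0], [0.025, 0.009, 0, 0, 0, 0, 0], [0.025, 0.009, 0, 0, 0, 0, 0], [0.025, 0.009, 0, 0, 0, 0, 0], [0.025, 0.009, 0, 0, 0, 0, 0], [0.025, 0.009, 0, 0, 0, 0, 0], [0, 0, 0, 0, 0, 0, 0]]])

```text
t: 6.95
eef_pos: [0.5865, 0.0961, 0.177]
tool_rot: [-0.0, 0.67, 0.742, 0.001]
contact_force: [-0.3, 0.7, -1.4]
gripper_width: 0.177
grasp_force: 48.9
```

move_arm(commands=[[[0, 0, 0, 0, 0, 9.2, 0], [0, 0, 0, 0, 0, 9.2, 0], [0, 0, 0, 0, 0, 9.2, 0], [0, 0, 0, 0, 0, 9.2, 0], [0, 0, 0, 0, 0, 9.2, 0], [0, 0, 0, 0, 0, 9.2, 0], [0, 0, 0, 0, 0, 9.2, 0], [0, 0, 0, 0, 0, 9.2, 0], [0, 0, 0, 0, 0, 9.2, 0], [0, 0, 0, 0, 0, 9.2, 0], [0, 0, 0, 0, 0, 0, 0], [0, 0, 0, 0, 0, 0, 0]]])

```text
t: 8.45
eef_pos: [0.5864, 0.0926, 0.1765]
tool_rot: [0.0, 0.999, 0.033, -0.0]
contact_force: [0.2, -0.2, -1.6]
gripper_width: 0.179
grasp_force: 48.9
```

Run:
```python
from h import *
o,im=snap("top","t2")
snap("wrist","w2")
plan(.588,.094,.0,3.9)
h=blobs(im,(5,150,100),(18,255,255),40,(250,130,340,240))
for c in h: print(c[:,0].mean(0))
```

```text
turn [-0.    0.   -0.14] shift mm [  1.7  -1.1 176.4] t 8.6
```

View pics/w2.png

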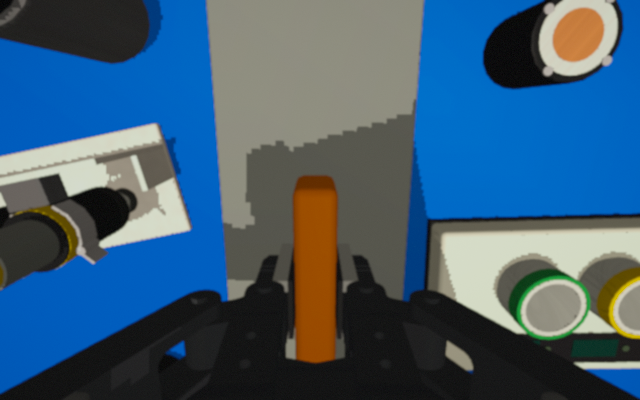

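The cover hangs over the grey pad, aligned (pad edges at x≈212 and 425). Lowering it and letting go.

move_arm(commands=[[[0.002, -0.001, 0.02, 0, 0, 0, 0], [0, 0, 0.025, 0, 0, 0, 0], [0, 0, 0.025, 0, 0, 0, 0], [0, 0, 0.02, 0, 0, 0, 0], [0, 0, 0.016, 0, 0, 0, 0], [0, 0, 0.01, 0, 0, 0, 0], [0, 0, 0.006, 0, 0, 0, 0], [0, 0, 0, 0, 0, 0, 0], [0, 0, 0, 0, 0, 0, 0], [0, 0, 0, 0, 0, 0, 0.04], [0, 0, 0, 0, 0, 0, 0.04], [0, 0, 0, 0, 0, 0, 0.04], [0, 0, 0, 0, 0, 0, 0.04], [0, 0, -0.015, 0, 0, 0, 0.04], [0, 0, -0.025, 0, 0, 0, 0.04], [0, 0, -0.04, 0, 0, 0, 0.0854], [0, 0, -0.05, 0, 0, 0, 0.0854], [0, 0, -0.05, 0, 0, 0, 0.0854], [0, 0, -0.04, 0, 0, 0, 0.0854], [0, 0, 0, 0, 0, 0, 0.0854]]])

```text
t: 11.05
eef_pos: [0.5903, 0.0948, 0.2794]
tool_rot: [-0.001, 0.999, 0.032, 0.004]
contact_force: [-0.3, -0.5, -0.4]
gripper_width: 0.999
grasp_force: 0.0
```

Run:
```python
from h import *
o,im=snap("wrist","w3")
print(o["eef_pos"].round(4))
for c in blobs(im,(5,150,60),(18,255,255),300)[:2]: print("h",c[:,0].mean(0).round(),rectw("wrist",c,.079,o))
o,im=snap("top","t3")
for c in blobs(im,(5,150,100),(18,255,255),40,(250,130,310,240))[:2]: print("toph",c[:,0].mean(0).round(),rectw("top",c,.079))
# cup rings, from the top view
for n,lo,hi in (("red",(0,150,80),(6,255,255)),("yel",(20,120,80),(35,255,255)),("grn",(45,100,60),(80,255,255))):
    for c in blobs(im,lo,hi,15,(315,170,420,225))[:2]: print(n,c[:,0].mean(0).round(),rectw("top",c,.074))
```

```text
[0.5903 0.0948 0.2794]
h [316. 180.] (590, 94, 79, 15, 3.9)
h [498.  64.] (706, -64, 28, 28, 12.1)
```

View pics/w3.png

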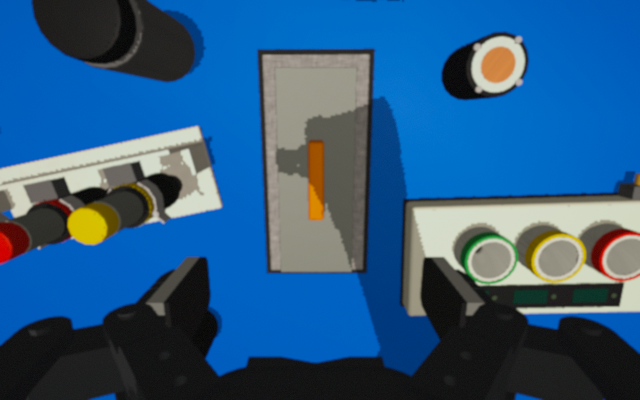

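The cover stands centred on the pad, rib at (316,180). The green, yellow and red cups are at (489,257), (556,255) and (620,254); the red and yellow caps are at (5,242) and (93,224). Next, look at the red probe from above.

move_arm(commands=[[[0, 0, 0, 0, 0, -10.2, 0.0854], [0, 0, 0, 0, 0, -10.2, 0.0854], [0, 0, 0, 0, 0, -10.2, 0.0854], [0, 0, 0, 0, 0, -10.2, 0.0854], [0, 0, 0, 0, 0, -10.2, 0.0854], [0, 0, 0, 0, 0, -10.2, 0.0854], [0, 0, 0, 0, 0, -10.2, 0.0854], [0, 0, 0, 0, 0, -10.2, 0.0854], [0, 0, 0, 0, 0, -10.2, 0.0854], [0, 0, 0, 0, 0, -10.2, 0.0854], [0, 0, 0, 0, 0, 0, 0.0854]]])

```text
t: 12.52
eef_pos: [0.5875, 0.0939, 0.2729]
tool_rot: [-0.001, 0.605, 0.796, -0.001]
contact_force: [0.4, 0.0, 0.3]
gripper_width: 1.0
grasp_force: 0.0
```

move_arm(commands=[[[0.0203, 0.0014, -0.0025, 0, 0, 0, 0.0854], [0.0203, 0.0014, -0.0025, 0, 0, 0, 0.0854], [0.0203, 0.0014, -0.0025, 0, 0, 0, 0.0854], [0.0203, 0.0014, -0.0025, 0, 0, 0, 0.0854], [0.0203, 0.0014, -0.0025, 0, 0, 0, 0.0854], [0.0203, 0.0014, -0.0025, 0, 0, 0, 0.0854], [0.0203, 0.0014, -0.0025, 0, 0, 0, 0.0854], [0.0203, 0.0014, -0.0025, 0, 0, 0, 0.0854], [0.0203, 0.0014, -0.0025, 0, 0, 0, 0.0854], [0.0203, 0.0014, -0.0025, 0, 0, 0, 0.0854], [0.0203, 0.0014, -0.0025, 0, 0, 0, 0.0854], [0, 0, 0, 0, 0, 0, 0.0854], [0, 0, 0, 0, 0, 0, 0.0854]]])

```text
t: 14.15
eef_pos: [0.5432, 0.3127, 0.3016]
tool_rot: [0.0, 0.604, 0.797, -0.0]
contact_force: [-0.3, -0.3, -0.1]
gripper_width: 1.002
grasp_force: 0.0
```

Run:
```python
from h import *
o,im=snap("wrist","w4")
print(o["eef_pos"].round(4))
for n,lo,hi in (("red",(0,150,60),(6,255,255)),("yel",(20,120,60),(35,255,255))):
    for c in blobs(im,lo,hi,60)[:2]: print(n,c[:,0].mean(0).round(),rectw("wrist",c,.17,o))
plan(.538,.334,.31,106.3)
o,im=snap("top","t4")
for n,lo,hi in (("red",(0,150,80),(6,255,255)),("yel",(20,120,80),(35,255,255)),("grn",(45,100,60),(80,255,255))):
    for c in blobs(im,lo,hi,4,(315,170,420,225))[:2]: print("cup",n,c[:,0].mean(0).round(),rectw("top",c,.074))
```

```text
[0.5432 0.3127 0.3016]
red [320. 162.] (540, 338, 29, 28, 15.6)
yel [319. 248.] (559, 268, 31, 28, -74.4)
yel [320. 216.] (552, 295, 31, 15, 9.1)
turn [-0.02  0.05 -0.72] shift mm [22.4  0.9 -8.4] t 14.2
cup yel [359. 200.] (504, -154, 47, 16, 50.9)
```

View pics/w4.png

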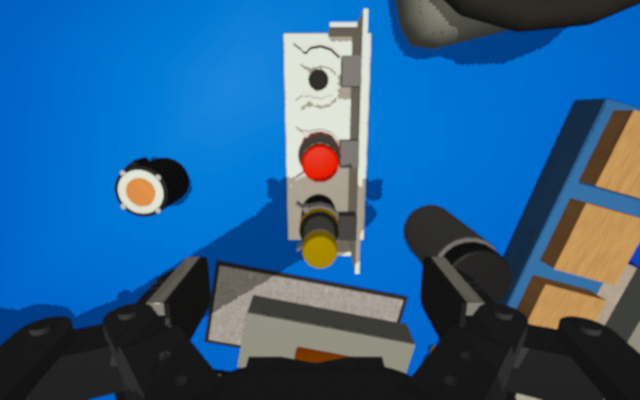

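Red is in the middle clip (320,162) and yellow in the -y clip (319,248). The +y clip at (318,79) is empty, so green is missing. The clips open to the left in this image (-tool y). Now grasp red.

move_arm(commands=[[[0.025, 0.004, 0.01, 0, 0, 0, 0.0854], [0, 0, 0.03, 0, 0, 0, 0.0854], [0, 0, 0.03, 0, 0, 0, 0.0854], [0, 0, 0.03, 0, 0, 0, 0.0854], [0, 0, 0.03, 0, 0, 0, 0.0854], [0, 0, 0.03, 0, 0, 0, 0.0854], [0, 0, 0.015, 0, 0, 0, 0.07], [0, 0, 0.009, 0, 0, 0, 0.06], [0, 0, 0, 0, 0, 0, 0.05], [0, 0, 0, 0, 0, 0, 0.04], [0, 0, 0, 0, 0, 0, 0.033]]], squeeze=20)

```text
t: 15.62
eef_pos: [0.5404, 0.3389, 0.1187]
tool_rot: [0.0, 0.604, 0.797, 0.001]
contact_force: [0.5, -1.0, -0.5]
gripper_width: 0.384
grasp_force: 0.0
```

Run:
```python
from h import *
o,im=snap("wrist","w5")
print(o["eef_pos"].round(4),o["contact_force"].round(1))
for c in blobs(im,(0,150,60),(6,255,255),60)[:2]: print(c[:,0].mean(0).round(),rectw("wrist",c,.17,o))
print("q",o["q"].round(2))
```

```text
[0.5404 0.3389 0.1187] [ 0.5 -1.  -0.5]
[313. 322.] (539, 344, 30, 28, -84.4)
[314. 225.] (531, 371, 22, 9, 14.0)
q [-0.28  0.59 -0.53  1.72  0.36  0.93 -0.67]
```

View pics/w5.png

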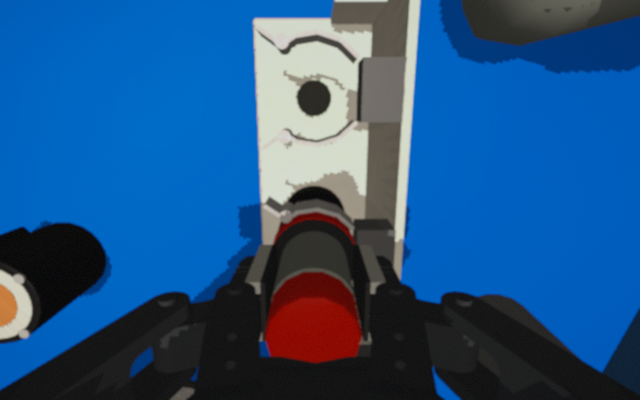

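move_arm(commands=[[[0, 0, 0, 0, 0, 0, 0], [0, 0, 0, 0, 0, 0, 0], [0, 0, 0, 0, 0, 0, 0], [0, 0, 0, 0, 0, 0, 0], [0, 0, 0, 0, 0, 0, 0]]], squeeze=100)

```text
t: 16.3
eef_pos: [0.5403, 0.3389, 0.1188]
tool_rot: [0.0, 0.604, 0.797, 0.0]
contact_force: [-1.2, -0.6, 5.7]
gripper_width: 0.332
grasp_force: 98.0
```

move_arm(commands=[[[0, -0.005, 0, 0, 0, 0, 0], [0, -0.005, 0, 0, 0, 0, 0], [0, -0.005, 0, 0, 0, 0, 0], [0, -0.005, 0, 0, 0, 0, 0], [0, -0.005, 0, 0, 0, 0, 0], [0, -0.005, 0, 0, 0, 0, 0], [0, -0.005, 0, 0, 0, 0, 0], [0, -0.005, 0, 0, 0, 0, 0], [0, -0.01, 0, 0, 0, 0, 0], [0, -0.01, 0, 0, 0, 0, 0], [0, -0.01, 0, 0, 0, 0, 0], [0, -0.005, -0.005, 0, 0, 0, 0], [0, 0, -0.01, 0, 0, 0, 0], [0, 0, -0.015, 0, 0, 0, 0], [0, 0, -0.025, 0, 0, 0, 0], [0, 0, -0.025, 0, 0, 0, 0], [0, 0, -0.025, 0, 0, 0, 0], [0, 0, -0.025, 0, 0, 0, 0], [0, 0, 0, 0, 0, 0, 0], [0, 0, 0, 0, 0, 0, 0]]])

```text
t: 18.8
eef_pos: [0.4677, 0.3179, 0.2475]
tool_rot: [0.0, 0.604, 0.797, -0.0]
contact_force: [-0.7, -0.1, -0.8]
gripper_width: 0.329
grasp_force: 99.0
```

Run:
```python
from h import *
o,im=snap("scene"); cv2.imwrite("pics/s6.png",cv2.resize(im[50:300,280:600,::-1],(640,500)))
o,im=snap("wrist"); cv2.imwrite("pics/w6.png",im[:,:,::-1])
o,im=snap("top")
for c in blobs(im,(5,150,80),(18,255,255),30,(245,120,315,240))[:2]: print("toph",c[:,0].mean(0).round(),rectw("top",c,.079))
```

```text
toph [278. 161.] (618, 78, 80, 16, 3.2)
```

View pics/s6.png

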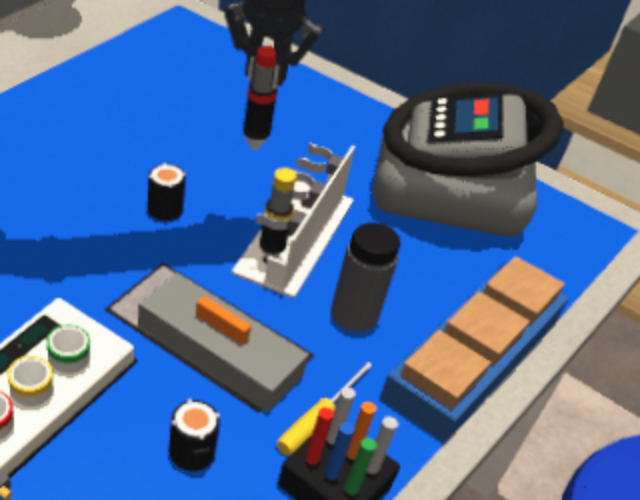

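The probe is out, upright and held: cap at (267,55), tip at (255,147) in this crop. The cover got knocked to (618,78), about 28/18 mm off the pad centre, still on the pad and inside tolerance. Next, check the probe's tilt and measure the cups from above.

Run:
```python
from h import *
print(cast("scene",(407.5,124),.1367).round(4), cast("scene",(280+267/2,50+46/2),.2987).round(4))
plan(.527,-.237,.25,95.5)
```

```text
[[0.4694 0.3174 0.1367]] [[0.4608 0.324  0.2987]]
turn [-0.1   0.04 10.16] shift mm [-558.     6.2   -3.3] t 18.9
```

View pics/w6.png

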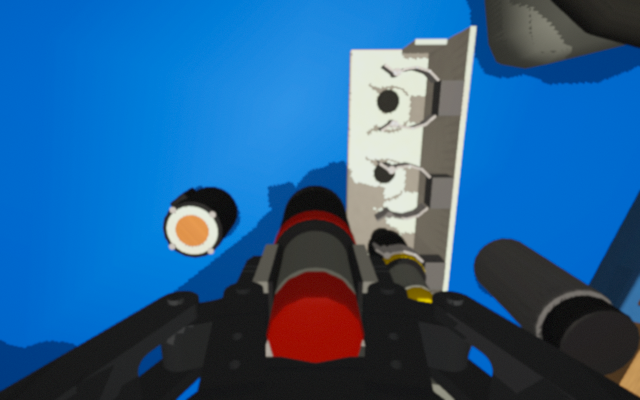

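move_arm(commands=[[[0, 0, 0, 0, 0, 10.2, 0], [-0.031, 0, 0, 0, 0, 0, 0], [-0.031, 0, 0, 0, 0, 0, 0], [-0.031, 0, 0, 0, 0, 0, 0], [-0.031, 0.001, 0, 0, 0, 0, 0], [-0.031, 0.001, 0, 0, 0, 0, 0], [-0.031, 0.001, 0, 0, 0, 0, 0], [-0.031, 0.001, 0, 0, 0, 0, 0], [-0.031, 0.001, 0, 0, 0, 0, 0], [-0.031, 0.001, 0, 0, 0, 0, 0], [-0.031, 0, 0, 0, 0, 0, 0], [-0.031, 0, 0, 0, 0, 0, 0], [-0.031, 0, 0, 0, 0, 0, 0], [-0.031, 0, 0, 0, 0, 0, 0], [-0.031, 0, 0, 0, 0, 0, 0], [-0.031, 0, 0, 0, 0, 0, 0], [-0.031, 0, 0, 0, 0, 0, 0], [-0.031, 0, 0, 0, 0, 0, 0], [0, 0, 0, 0, 0, 0, 0], [0, 0, 0, 0, 0, 0, 0]]])

```text
t: 21.45
eef_pos: [0.5237, -0.2048, 0.2472]
tool_rot: [-0.001, 0.672, 0.74, 0.0]
contact_force: [0.6, 1.1, -1.1]
gripper_width: 0.332
grasp_force: 98.9
```

Run:
```python
from h import *
o,im=snap("wrist","w7")
print(o["eef_pos"].round(4))
for n,lo,hi in (("red",(0,150,60),(6,255,255)),("yel",(20,100,60),(35,255,255)),("grn",(45,100,50),(85,255,255))):
    for c in blobs(im,lo,hi,60)[:3]:
        p=cast("wrist",c[:,0].astype(float),.074,o)[:,:2]*1000; cc,r=cv2.minEnclosingCircle(p.astype(np.float32)); print(n,c[:,0].mean(0).round(),np.round(cc),round(r,1))
plan(.527,-.237,.25,95.5)
```

```text
[ 0.5237 -0.2048  0.2472]
red [315. 322.] [ 538. -349.] 58.1
red [315. 224.] [ 528. -261.] 36.7
yel [316. 141.] [ 521. -168.] 27.7
grn [317.  56.] [515. -98.] 27.4
grn [250. 137.] [ 463. -170.] 17.4
grn [243.  60.] [ 455. -108.] 17.1
turn [-0.04 -0.06  0.05] shift mm [-32.7   0.   -2.7] t 21.5
```

View pics/w7.png

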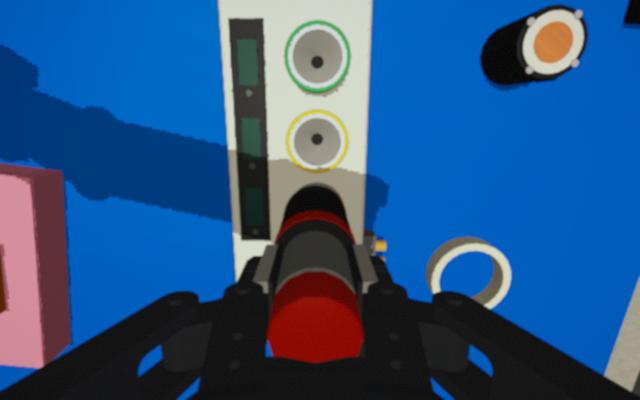

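Yellow cup ring at (316,141), green at (317,56), which puts red at about (527.5,-238) mm. Moving over it and lowering.

move_arm(commands=[[[-0.017, 0.001, 0, 0, 0, 0, 0], [-0.0165, 0, 0, 0, 0, 0, 0], [0, 0, 0, 0, 0, 0, 0], [0, 0, 0.02, 0, 0, 0, 0], [0, 0, 0.02, 0, 0, 0, 0], [0, 0, 0.018, 0, 0, 0, 0], [0, 0, 0.01, 0, 0, 0, 0], [0, 0, 0.008, 0, 0, 0, 0], [0, 0, 0.006, 0, 0, 0, 0], [0, 0, 0.004, 0, 0, 0, 0], [0, 0, 0, 0, 0, 0, 0], [0, 0, 0, 0, 0, 0, 0]]])

```text
t: 23.0
eef_pos: [0.5283, -0.2391, 0.1622]
tool_rot: [0.0, 0.673, 0.74, 0.0]
contact_force: [0.1, 0.5, -1.5]
gripper_width: 0.331
grasp_force: 99.0
```

Run:
```python
from h import *
plan(.5275,-.238,.1528,95.5)
o=bot.get_obs(); print(o["contact_force"].round(1),o["torque"].round(2))
```

```text
turn [ 0.03  0.02 -0.04] shift mm [ 1.2 -0.7  9.4] t 23.0
[ 0.1  0.5 -1.5] [0.01 0.03 0.03]
```

Free so far, 9 mm above home. Continuing down.

move_arm(commands=[[[0.001, -0.0005, 0.003, 0, 0, 0, 0], [0, 0, 0.003, 0, 0, 0, 0], [0, 0, 0.002, 0, 0, 0, 0], [0, 0, 0, 0, 0, 0, 0], [0, 0, 0, 0, 0, 0, 0]]], squeeze=60)

```text
t: 23.62
eef_pos: [0.5282, -0.237, 0.1545]
tool_rot: [0.0, 0.672, 0.74, 0.001]
contact_force: [-0.7, 3.1, 4.8]
gripper_width: 0.326
grasp_force: 100.2
```

Run:
```python
from h import *
plan(.5275,-.238,.1528,95.5)
o=bot.get_obs(); print(o["contact_force"].round(1),o["torque"].round(2))
```

```text
turn [ 0.06 -0.04  0.  ] shift mm [-0.9 -0.8  1.7] t 23.6
[-0.7  3.1  4.8] [ 1.02  0.21 -0.05]
```

move_arm(commands=[[[0.001, 0, 0, 0, 0, 0, 0], [0, 0, 0, 0, 0, 0, 0.045], [0, 0, 0, 0, 0, 0, 0.045], [0, 0, 0, 0, 0, 0, 0.045], [0, 0, 0, 0, 0, 0, 0.045], [0, 0, 0, 0, 0, 0, 0.045], [0, 0, 0, 0, 0, 0, 0.045]]], squeeze=20)

```text
t: 24.5
eef_pos: [0.5274, -0.2371, 0.1538]
tool_rot: [0.0, 0.673, 0.74, -0.0]
contact_force: [0.6, -0.7, -0.5]
gripper_width: 0.525
grasp_force: 0.0
```

Run:
```python
from h import *
o,im=snap("scene"); cv2.imwrite("pics/s8.png",cv2.resize(im[140:320,200:380,::-1],(540,540)))
plan(.5275,-.238,.1528,95.5); print(o["contact_force"].round(1),o["torque"].round(2))
```

```text
turn [-0.    0.   -0.04] shift mm [-0.9  0.   1. ] t 24.6
[ 0.6 -0.7 -0.5] [-0.01 -0.04 -0.03]
```

View pics/s8.png

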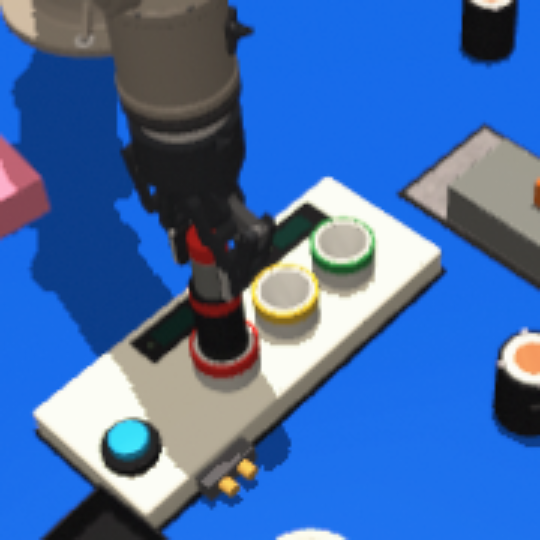

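Red is seated in its cup: ring at (225,345), band just above the rim. Regrip, raise, rock and return.

move_arm(commands=[[[0, 0, 0, 0, 0, 0, 0.034], [0, 0, 0, 0, 0, 0, 0.0], [0, 0, 0, 0, 0, 0, 0.0], [0, 0, 0, 0, 0, 0, 0.0], [0, 0, 0, 0, 0, 0, 0.0]]], squeeze=50)

```text
t: 25.18
eef_pos: [0.5277, -0.2371, 0.1541]
tool_rot: [0.0, 0.673, 0.74, 0.0]
contact_force: [0.6, -0.3, 2.0]
gripper_width: 0.336
grasp_force: 49.2
```

move_arm(commands=[[[0, 0, -0.0025, 0, 0, 0, 0], [0, 0, -0.0025, 0, 0, 0, 0], [0, 0, 0, 0, 0, 0, 0], [0, 0.0022, 0, 1.3, 0, 0, 0], [0, 0.0022, 0, 1.3, 0, 0, 0], [0, 0.0022, 0, 1.3, 0, 0, 0], [0, 0.0022, 0, 1.3, 0, 0, 0], [0, 0, 0, 0, 0, 0, 0], [0, 0, 0, 0, 0, 0, 0]]])

```text
t: 26.3
eef_pos: [0.536, -0.2362, 0.1584]
tool_rot: [-0.031, 0.672, 0.739, -0.034]
contact_force: [-0.2, 0.2, -1.2]
gripper_width: 0.339
grasp_force: 49.5
```

Run:
```python
from h import *
o,im=snap("scene"); cv2.imwrite("pics/s9.png",cv2.resize(im[140:320,200:380,::-1],(540,540)))
o=bot.get_obs(); print(o["contact_force"].round(1),o["torque"].round(2)); plan(.5275,-.238,.1528,95.5)
```

```text
[-0.3  0.  -1.5] [-0.01 -0.14  0.01]
turn [-5.21  0.   -0.05] shift mm [-0.8 -8.5  5.6] t 26.4
```

move_arm(commands=[[[0, -0.0022, 0, -1.3, 0, 0, 0], [0, -0.0022, 0, -1.3, 0, 0, 0], [0, -0.0022, 0, -1.3, 0, 0, 0], [0, -0.0022, 0, -1.3, 0, 0, 0], [0, 0, 0, 0, 0, 0, 0], [0, 0, 0.002, 0, 0, 0, 0], [0, 0, 0.002, 0, 0, 0, 0], [0, 0, 0, 0, 0, 0, 0], [0, 0, 0, 0, 0, 0, 0], [0, 0, 0, 0, 0, 0, 0.045], [0, 0, 0, 0, 0, 0, 0.045], [0, 0, 0, 0, 0, 0, 0.045], [0, 0, 0, 0, 0, 0, 0.045], [0, 0, 0, 0, 0, 0, 0.06], [0, 0, 0, 0, 0, 0, 0.06]]])

```text
t: 28.22
eef_pos: [0.5274, -0.2371, 0.155]
tool_rot: [0.0, 0.673, 0.74, 0.0]
contact_force: [-1.2, -0.6, -0.0]
gripper_width: 0.702
grasp_force: 0.0
```

Run:
```python
from h import *
o=bot.get_obs(); print(o["eef_pos"].round(4)); plan(.559,.267,.31,105.7)
```

```text
[ 0.5274 -0.2371  0.155 ]
turn [  0.     0.   -10.24] shift mm [ 476.7  166.8 -155. ] t 28.2
```

move_arm(commands=[[[0, 0, -0.01, 0, 0, 0, 0.0854], [0, 0, -0.03, 0, 0, 0, 0.0854], [0, 0, -0.04, 0, 0, 0, 0.0854], [0, 0, -0.04, 0, 0, 0, 0.0854], [0, 0, -0.035, 0, 0, -10.2, 0.0854], [0, 0, 0, 0, 0, 0, 0.0854]]])

```text
t: 28.98
eef_pos: [0.5291, -0.2375, 0.314]
tool_rot: [0.003, 0.604, 0.797, 0.001]
contact_force: [-0.1, -0.3, -0.9]
gripper_width: 1.001
grasp_force: 0.0
```

move_arm(commands=[[[0.028, 0.0098, 0, 0, 0, 0, 0.0854], [0.028, 0.0098, 0, 0, 0, 0, 0.0854], [0.028, 0.0098, 0, 0, 0, 0, 0.0854], [0.028, 0.0098, 0, 0, 0, 0, 0.0854], [0.028, 0.0098, 0, 0, 0, 0, 0.0854], [0.028, 0.0098, 0, 0, 0, 0, 0.0854], [0.028, 0.0098, 0, 0, 0, 0, 0.0854], [0.028, 0.0098, 0, 0, 0, 0, 0.0854], [0.028, 0.0098, 0, 0, 0, 0, 0.0854], [0.028, 0.0098, 0, 0, 0, 0, 0.0854], [0.028, 0.0098, 0, 0, 0, 0, 0.0854], [0.028, 0.0098, 0, 0, 0, 0, 0.0854], [0.028, 0.0098, 0, 0, 0, 0, 0.0854], [0.028, 0.0098, 0, 0, 0, 0, 0.0854], [0.028, 0.0098, 0, 0, 0, 0, 0.0854], [0.028, 0.0098, 0, 0, 0, 0, 0.0854], [0.028, 0.0098, 0, 0, 0, 0, 0.0854], [0, 0, 0, 0, 0, 0, 0.0854], [0, 0, 0, 0, 0, 0, 0.0854]]])

```text
t: 31.35
eef_pos: [0.5593, 0.2653, 0.3094]
tool_rot: [0.0, 0.605, 0.796, -0.001]
contact_force: [-0.4, -0.9, 0.4]
gripper_width: 1.0
grasp_force: 0.0
```

Run:
```python
from h import *
o,im=snap("top","t10")
for n,lo,hi in (("red",(0,150,80),(6,255,255)),("yel",(20,120,80),(35,255,255))):
    for c in blobs(im,lo,hi,15,(315,150,420,225))[:2]: print(n,c[:,0].mean(0).round(),rectw("top",c,.204))
o,im=snap("wrist")
for c in blobs(im,(20,120,60),(35,255,255),60)[:2]: print("yel",c[:,0].mean(0).round(),rectw("wrist",c,.17,o))
plan(.56,.267,.1185,105.7)
```

```text
red [395. 184.] (524, -233, 29, 26, -2.6)
yel [316. 190.] (560, 266, 29, 29, -74.5)
yel [425. 346.] (699, 149, 55, 18, 88.9)
turn [-0.03  0.06 -0.17] shift mm [  2.1   1.  191.2] t 31.4
```

move_arm(commands=[[[0.001, 0.001, 0.02, 0, 0, 0, 0.0854], [0, 0, 0.03, 0, 0, 0, 0.0854], [0, 0, 0.03, 0, 0, 0, 0.0854], [0, 0, 0.03, 0, 0, 0, 0.0854], [0, 0, 0.03, 0, 0, 0, 0.0854], [0, 0, 0.03, 0, 0, 0, 0.0854], [0, 0, 0.014, 0, 0, 0, 0.07], [0, 0, 0.007, 0, 0, 0, 0.06], [0, 0, 0, 0, 0, 0, 0.05], [0, 0, 0, 0, 0, 0, 0.04], [0, 0, 0, 0, 0, 0, 0.033], [0, 0, 0, 0, 0, 0, 0], [0, 0, 0, 0, 0, 0, 0], [0, 0, 0, 0, 0, 0, 0], [0, 0, 0, 0, 0, 0, 0], [0, 0, 0, 0, 0, 0, 0]]], squeeze=100)

```text
t: 33.45
eef_pos: [0.5603, 0.2678, 0.1201]
tool_rot: [0.0, 0.604, 0.797, 0.0]
contact_force: [-1.5, -1.3, 5.8]
gripper_width: 0.33
grasp_force: 98.0
```

move_arm(commands=[[[0, -0.005, 0, 0, 0, 0, 0], [0, -0.005, 0, 0, 0, 0, 0], [0, -0.005, 0, 0, 0, 0, 0], [0, -0.005, 0, 0, 0, 0, 0], [0, -0.005, 0, 0, 0, 0, 0], [0, -0.005, 0, 0, 0, 0, 0], [0, -0.005, 0, 0, 0, 0, 0], [0, -0.005, 0, 0, 0, 0, 0], [0, -0.01, 0, 0, 0, 0, 0], [0, -0.01, 0, 0, 0, 0, 0], [0, -0.01, 0, 0, 0, 0, 0], [0, -0.005, -0.005, 0, 0, 0, 0], [0, 0, -0.01, 0, 0, 0, 0], [0, 0, -0.015, 0, 0, 0, 0], [0, 0, -0.025, 0, 0, 0, 0], [0, 0, -0.025, 0, 0, 0, 0], [0, 0, -0.025, 0, 0, 0, 0], [0, 0, -0.025, 0, 0, 0, 0], [0, 0, 0, 0, 0, 0, 0], [0, 0, 0, 0, 0, 0, 0]]])

```text
t: 35.95
eef_pos: [0.4876, 0.247, 0.2487]
tool_rot: [-0.0, 0.604, 0.797, -0.0]
contact_force: [0.4, 0.2, -1.0]
gripper_width: 0.331
grasp_force: 99.0
```

Run:
```python
from h import *
o,im=snap("scene"); cv2.imwrite("pics/s11.png",cv2.resize(im[50:250,280:520,::-1],(720,600)))
print(bot.get_obs()["eef_pos"].round(4)); plan(.521,-.168,.25,95.5)
```

```text
[0.4874 0.2468 0.2482]
turn [-0.07  0.03 10.16] shift mm [-416.1   -6.3   -1.8] t 36.0
```

View pics/s11.png

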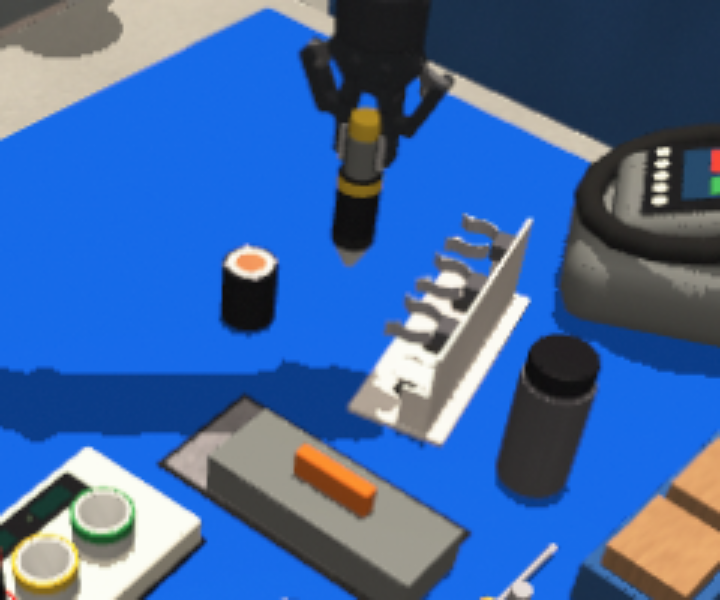

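Yellow is held upright at (358,185) with its tip at (347,262), all clips empty. Carrying it to the yellow cup.

move_arm(commands=[[[0, 0, 0, 0, 0, 10.2, 0], [-0.0297, -0.0005, 0, 0, 0, 0, 0], [-0.0297, -0.0005, 0, 0, 0, 0, 0], [-0.0297, -0.0005, 0, 0, 0, 0, 0], [-0.0297, -0.0005, 0, 0, 0, 0, 0], [-0.0297, -0.0005, 0, 0, 0, 0, 0], [-0.0297, -0.0005, 0, 0, 0, 0, 0], [-0.0297, -0.0005, 0, 0, 0, 0, 0], [-0.0297, -0.0005, 0, 0, 0, 0, 0], [-0.0297, -0.0005, 0, 0, 0, 0, 0], [-0.0297, -0.0005, 0, 0, 0, 0, 0], [-0.0297, -0.0005, 0, 0, 0, 0, 0], [-0.0297, -0.0005, 0, 0, 0, 0, 0], [-0.0297, 0, 0, 0, 0, 0, 0], [-0.0297, 0, 0, 0, 0, 0, 0], [0, 0, 0, 0, 0, 0, 0], [0, 0, 0, 0, 0, 0, 0]]])

```text
t: 38.12
eef_pos: [0.521, -0.1664, 0.2481]
tool_rot: [-0.001, 0.672, 0.74, -0.0]
contact_force: [0.1, -0.5, -1.3]
gripper_width: 0.33
grasp_force: 99.0
```

Run:
```python
from h import *
plan(.521,-.1674,.154,95.5)
```

```text
turn [-0.08 -0.07 -0.01] shift mm [-1.  -0.1 94.1] t 38.1
```

move_arm(commands=[[[-0.001, 0, 0.02, 0, 0, 0, 0], [0, 0, 0.02, 0, 0, 0, 0], [0, 0, 0.02, 0, 0, 0, 0], [0, 0, 0.01, 0, 0, 0, 0], [0, 0, 0.008, 0, 0, 0, 0], [0, 0, 0.005, 0, 0, 0, 0], [0, 0, 0.003, 0, 0, 0, 0], [0, 0, 0.003, 0, 0, 0, 0], [0, 0, 0, 0, 0, 0, 0], [0, 0, 0, 0, 0, 0, 0]]])

```text
t: 39.38
eef_pos: [0.5218, -0.1679, 0.1602]
tool_rot: [0.0, 0.673, 0.74, 0.0]
contact_force: [1.1, 2.1, -1.2]
gripper_width: 0.328
grasp_force: 99.1
```

Run:
```python
from h import *
plan(.521,-.1674,.154,95.5)
o=bot.get_obs(); print(o["contact_force"].round(1),o["torque"].round(2))
```

```text
turn [ 0.03 -0.02 -0.02] shift mm [ 0.6 -0.7  6.2] t 39.4
[ 1.1  2.1 -1.2] [ 0.58 -0.14 -0.02]
```

Slight +y push, so shift a little +y (tool +x) and lower the last millimetres, then release.

move_arm(commands=[[[0.0015, -0.0005, 0.002, 0, 0, 0, 0], [0, 0, 0.002, 0, 0, 0, 0], [0, 0, 0.001, 0, 0, 0, 0], [0, 0, 0, 0, 0, 0, 0], [0, 0, 0, 0, 0, 0, 0]]])

```text
t: 40.0
eef_pos: [0.5215, -0.1662, 0.1558]
tool_rot: [0.0, 0.672, 0.74, 0.001]
contact_force: [-0.2, 3.7, 7.4]
gripper_width: 0.328
grasp_force: 100.1
```

Run:
```python
from h import *
plan(.521,-.1674,.154,95.5)
o=bot.get_obs(); print(o["contact_force"].round(1),o["torque"].round(2))
```

```text
turn [ 0.07 -0.02 -0.02] shift mm [-1.2 -0.6  1.8] t 40.0
[-0.2  3.7  7.4] [ 1.07  0.21 -0.01]
```

move_arm(commands=[[[0, 0, 0, 0, 0, 0, 0.045], [0, 0, 0, 0, 0, 0, 0.045], [0, 0, 0, 0, 0, 0, 0.045], [0, 0, 0, 0, 0, 0, 0.045], [0, 0, 0, 0, 0, 0, 0.045], [0, 0, 0, 0, 0, 0, 0.045], [0, 0, 0, 0, 0, 0, 0.045]]], squeeze=20)

```text
t: 40.88
eef_pos: [0.5209, -0.1668, 0.155]
tool_rot: [0.0, 0.673, 0.74, 0.0]
contact_force: [-0.1, 0.2, -0.4]
gripper_width: 0.528
grasp_force: 0.0
```

Run:
```python
from h import *
o,im=snap("scene"); cv2.imwrite("pics/s12.png",cv2.resize(im[140:320,200:380,::-1],(540,540)))
plan(.521,-.1674,.154,95.5)
```

```text
turn [ 0.    0.   -0.04] shift mm [-0.6  0.1  1. ] t 40.9
```

View pics/s12.png

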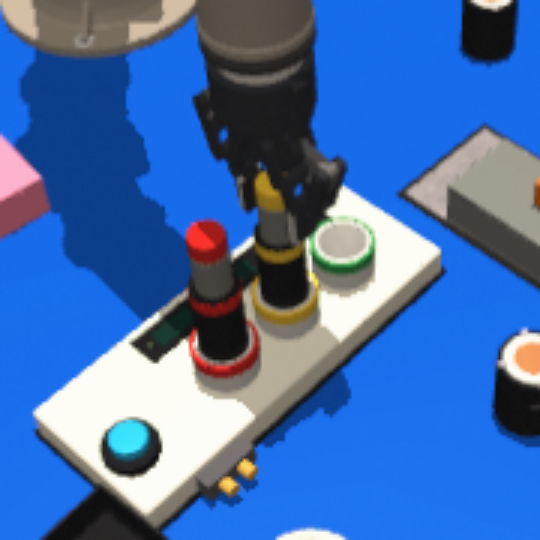

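Red and yellow both stand home in their cups, at (225,345) and (285,295). Regrip yellow, then raise, rock, return and release.

move_arm(commands=[[[0, 0, 0, 0, 0, 0, 0.034], [0, 0, 0, 0, 0, 0, 0.0], [0, 0, 0, 0, 0, 0, 0.0], [0, 0, 0, 0, 0, 0, 0.0], [0, 0, 0, 0, 0, 0, 0.0]]], squeeze=50)

```text
t: 41.55
eef_pos: [0.5212, -0.1668, 0.1552]
tool_rot: [0.0, 0.673, 0.74, 0.0]
contact_force: [1.1, 0.0, 1.7]
gripper_width: 0.336
grasp_force: 49.2
```

move_arm(commands=[[[0, 0, -0.0025, 0, 0, 0, 0], [0, 0, -0.0025, 0, 0, 0, 0], [0, 0, 0, 0, 0, 0, 0], [0, 0.0022, 0, 1.3, 0, 0, 0], [0, 0.0022, 0, 1.3, 0, 0, 0], [0, 0.0022, 0, 1.3, 0, 0, 0], [0, 0.0022, 0, 1.3, 0, 0, 0], [0, 0, 0, 0, 0, 0, 0], [0, 0, 0, 0, 0, 0, 0]]])

```text
t: 42.68
eef_pos: [0.5295, -0.166, 0.1596]
tool_rot: [-0.031, 0.672, 0.739, -0.034]
contact_force: [-0.1, -0.3, -1.4]
gripper_width: 0.34
grasp_force: 49.5
```

move_arm(commands=[[[0, -0.0022, 0, -1.3, 0, 0, 0], [0, -0.0022, 0, -1.3, 0, 0, 0], [0, -0.0022, 0, -1.3, 0, 0, 0], [0, -0.0022, 0, -1.3, 0, 0, 0], [0, 0, 0, 0, 0, 0, 0], [0, 0, 0.002, 0, 0, 0, 0], [0, 0, 0.002, 0, 0, 0, 0], [0, 0, 0, 0, 0, 0, 0], [0, 0, 0, 0, 0, 0, 0], [0, 0, 0, 0, 0, 0, 0.045], [0, 0, 0, 0, 0, 0, 0.045], [0, 0, 0, 0, 0, 0, 0.045], [0, 0, 0, 0, 0, 0, 0.045], [0, 0, 0, 0, 0, 0, 0.06], [0, 0, 0, 0, 0, 0, 0.06]]])

```text
t: 44.55
eef_pos: [0.5209, -0.1668, 0.1562]
tool_rot: [0.0, 0.673, 0.74, -0.0]
contact_force: [-0.9, -0.4, -0.8]
gripper_width: 0.702
grasp_force: 0.0
```

move_arm(commands=[[[0, 0, -0.01, 0, 0, 0, 0.06], [0, 0, -0.03, 0, 0, 0, 0.06], [0, 0, -0.04, 0, 0, 0, 0.06], [0, 0, -0.04, 0, 0, 0, 0.06], [0, 0, -0.03, 0, 0, 0, 0.06], [0, 0, 0, 0, 0, 0, 0], [0, 0, 0, 0, 0, 0, 0]]])

```text
t: 45.42
eef_pos: [0.5204, -0.1667, 0.3059]
tool_rot: [-0.0, 0.673, 0.74, -0.0]
contact_force: [0.6, 0.2, 0.2]
gripper_width: 0.285
grasp_force: 0.0
```

Run:
```python
from h import *
plan(.5385,-.343,.30,95.5)
o,im=snap("top")
for n,lo,hi in (("red",(0,150,80),(6,255,255)),("yel",(20,120,80),(35,255,255))):
    for c in blobs(im,lo,hi,15,(315,150,420,225))[:2]: print(n,c[:,0].mean(0).round(),rectw("top",c,.204))
```

```text
turn [-0.03 -0.01 -0.04] shift mm [-177.2    1.1    5.9] t 45.4
yel [368. 187.] (517, -163, 28, 26, -1.0)
```

move_arm(commands=[[[-0.022, 0, 0, 0, 0, 0, 0], [-0.022, 0, 0, 0, 0, 0, 0], [-0.022, 0, 0, 0, 0, 0, 0], [-0.022, 0, 0, 0, 0, 0, 0], [-0.022, 0, 0, 0, 0, 0, 0], [-0.022, 0, 0, 0, 0, 0, 0], [-0.022, 0, 0, 0, 0, 0, 0], [-0.022, 0, 0, 0, 0, 0, 0], [0, 0, 0.04, 0, 0, 0, 0], [0, 0, 0.04, 0, 0, 0, 0], [0, 0, 0.04, 0, 0, 0, 0], [0, 0, 0.04, 0, 0, 0, 0], [0, 0, 0.04, 0, 0, 0, 0], [0, 0, 0.02, 0, 0, 0, 0], [0, 0, 0, 0, 0, 0, 0], [0, 0, 0, 0, 0, 0, 0]]])

```text
t: 47.48
eef_pos: [0.5388, -0.3427, 0.0878]
tool_rot: [0.001, 0.673, 0.74, 0.0]
contact_force: [0.6, -0.0, 0.7]
gripper_width: 0.0
grasp_force: 0.0
```

Run:
```python
from h import *
o,im=snap("scene"); cv2.imwrite("pics/s13.png",cv2.resize(im[140:320,200:380,::-1],(540,540)))
plan(.537,-.342,.05,95.5)
```

```text
turn [ 0.15  0.1  -0.04] shift mm [ 0.9 -1.8 38.1] t 47.5
```

View pics/s13.png

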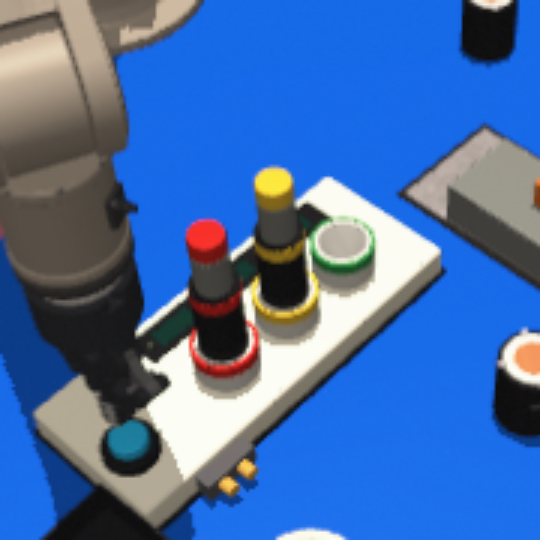

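Both probes stand upright in their cups, and the shut fingers are just over the button (128,440). Pressing down slowly.

move_arm(commands=[[[0.001, -0.0015, 0.01, 0, 0, 0, 0], [0, 0, 0.01, 0, 0, 0, 0], [0, 0, 0.006, 0, 0, 0, 0], [0, 0, 0.004, 0, 0, 0, 0], [0, 0, 0, 0, 0, 0, 0]]])

```text
t: 48.15
eef_pos: [0.5356, -0.341, 0.056]
tool_rot: [-0.001, 0.673, 0.74, -0.0]
contact_force: [-1.2, 1.1, 1.9]
gripper_width: 0.003
grasp_force: 1.3
```

move_arm(commands=[[[0, 0, 0.002, 0, 0, 0, 0], [0, 0, 0.002, 0, 0, 0, 0], [0, 0, 0, 0, 0, 0, 0]]])

```text
t: 48.52
eef_pos: [0.536, -0.3411, 0.0523]
tool_rot: [-0.0, 0.673, 0.74, -0.0]
contact_force: [-2.6, 1.4, 4.2]
gripper_width: 0.001
grasp_force: 2.3
```

move_arm(commands=[[[0, 0, 0.002, 0, 0, 0, 0], [0, 0, 0.002, 0, 0, 0, 0], [0, 0, 0.001, 0, 0, 0, 0], [0, 0, 0, 0, 0, 0, 0], [0, 0, 0, 0, 0, 0, 0]]])

```text
t: 49.15
eef_pos: [0.5363, -0.3413, 0.0516]
tool_rot: [0.0, 0.673, 0.74, -0.0]
contact_force: [-12.6, 7.1, 37.1]
gripper_width: -0.0
grasp_force: 18.4
```

The button bottomed out. Backing off and checking the end state.

move_arm(commands=[[[0, 0, -0.01, 0, 0, 0, 0], [0, 0, -0.02, 0, 0, 0, 0], [0, 0, -0.04, 0, 0, 0, 0], [0, 0, -0.05, 0, 0, 0, 0], [0, 0, -0.05, 0, 0, 0, 0], [-0.04, 0, -0.03, 0, 0, 0, 0], [-0.04, 0, 0, 0, 0, 0, 0], [0, 0, 0, 0, 0, 0, 0], [0, 0, 0, 0, 0, 0, 0]]])

```text
t: 50.28
eef_pos: [0.5438, -0.42, 0.247]
tool_rot: [-0.0, 0.672, 0.74, 0.0]
contact_force: [-0.1, 0.2, 0.2]
gripper_width: 0.003
grasp_force: 0.0
```

Run:
```python
from h import *
o,im=snap("top")
for c in blobs(im,(5,150,80),(18,255,255),30,(245,120,315,240))[:2]: print("handle",rectw("top",c,.079))
for n,lo,hi in (("red",(0,150,80),(6,255,255)),("yel",(20,120,80),(35,255,255))):
    for c in blobs(im,lo,hi,15,(315,150,420,225))[:1]: print(n,c[:,0].mean(0).round(),rectw("top",c,.204))
p=blobs(im,(0,0,80),(180,70,255),500,(245,110,305,230))[0]; print("pad+cover",rectw("top",p,.003))
```

```text
handle (618, 77, 80, 16, 3.6)
red [395. 184.] (524, -233, 29, 26, -2.6)
yel [368. 188.] (517, -165, 28, 28, -1.1)
pad+cover (600, 95, 288, 121, 4.0)
```

```bash
python3 -c "
from station import bot
print(bot.hand_in())"
```

```text
the job is handed in; nothing more can be done
None
```

I handed the job in at about 50 s: the red and yellow probes stand in their cups after rocking, the start button was pressed down and released, green was missing today, and the cover was knocked about 28 mm off the pad centre but is still on its pad and inside the 45 mm limit; no verdict came back.

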